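# Call the painter and point out the next piece and its paint

### The arm

A 7-joint arm with a two-finger parallel gripper is mounted at the origin on the work surface. World frame = base frame: x ahead of the robot, y to its left, z up, the work surface at z = 0. Lengths are in m, angles in rad, forces in N, time in s.
With the tool pointing down it reaches from about 0.425 to 0.875 m from the base axis. Payload 4.7 kg.
Tool frame: the origin (TCP) lies between the finger pads, 19 mm behind the fingertips; this is the grasp point; z points along the fingers, y is the line along which they close (so a half turn about z gives the same grasp; the last joint's range is limited). The gripper opens to 87 mm and grips with 3 to 60 N. Pads are 19 mm wide; open, the fingers measure 117 mm over their backs; the gripper's body (75 mm by 190 mm) begins 51 mm behind the grasp point.
Start: joints at [1.308, 0.321, -0.07, 1.45, 0.023, 1.371, -0.057], TCP at [0.178, -0.625, 0.241] pointing down, gripper open.
Joint ranges: [-2.86, 2.86], [-0.3, 2.09], [-1.38, 1.24], [0.06, 2.45], [-1.56, 4.7], [0.09, 2.05], [-2.69, 2.69]. Speed limits (rad/s): [2.57, 2.57, 3.14, 3.14, 3.14, 3.14, 3.14].

### API

Orientations are given as a 3x3 rotation matrix whose columns are the frame's x, y, z axes.
In Python, from cell import env gives the robot as it stands.
- The arm moves only by the tool servo_tool, never from a script. Its argument "commands" is one flat list of numbers, 7 for each row, row after row: the opening, from 0 (shut) to 1 (fully open), then the shift along the tool's x, y, z normalised to -1 to 1, where 1 is 0.15 m, then the turn, a rotation vector about the tool's x, y, z normalised to -1 to 1, where 1 is 2 rad. A call has 1 to 10 rows; each row shifts and turns the commanded pose from where the row before left it, along the tool's axes as they then stand; what a row does not reach is not made up. A row lasts 1/10 s, in which the tool goes at most 50 mm and 8.59 degrees, less where a joint would pass 70% of its speed; a pose out of reach is approached as far as the arm can. A call with a number of a shift or a turn outside -1 to 1 is refused whole. A call with a gripper value outside its range is refused whole. The fingers move at their own pace and stop on an object; "squeeze" is the grip in N (left out, the last holds). Time passes only in rows, so rows that do not move let the fingers close. It gives the time, the measured TCP pose, the force, the opening and the grip force at its end, in the units of the state.
- env.get_state(): the state, without advancing time (a new reading comes with each control period).
- env.snapshot(name): name is "side" or "top" or "wrist"; returns (picture, depth): 480x640x3 uint8, red, green, blue; 480x640 float32, m along the optical axis (not along the pixel's ray), 0 where there is no reading.
- env.get_calibration(name): a dict with "fovy" (degrees; the focal length in pixels is half the picture's height over the tangent of half this angle, whatever the lens; pixels are square), "cx", "cy" (the principal point, pixels), "xyz" and "orientation" of the camera in the world. Camera axes: x right, y down, z forward; pixel columns grow to the right and rows downward; lengths in m; the calibration is good to about 2 mm. A picture is of the moment at which its call begins: read the wrist's pose just before it. get_calibration takes no time and is no camera call; for the wrist camera it gives the pose at the moment of the call.
- env.sign_off(): hands the job in; it is judged then, once.
Trained networks look in the newest picture that a camera, given by its name, has taken for a name from the list of things; names that differ only in an ending like _2 or _b are one class to them, and where a whole thing is asked for, a point or a joint stands for the part that bears it (a point fixed in the world has none). Each returns a list of dicts, best first, with "p" (0 to 1); they miss things now and then, are a little off and sometimes report something else, mostly with a low value. They report only what shows in the picture. A call takes as long as a camera call. They do not tell look-alikes from the thing itself.
- env.masks_of(camera, query): "pixels" (480x640 bool, what is visible of it) and "extent" ([left, top, right, bottom] in pixels, round what is visible of it).
The state is a dict: "t": time; "qpos": joint angles; "dq": joint speeds; "joint_torque": joint torques, N m; "tcp_pos": TCP position; "eef_rot": TCP orientation; "wrist_force": force on the tool from outside, world axes, zero at the start; "torque": the same for the moment, N m; "opening": finger opening in m; "grip_force": force on a finger pad.
Only numpy, scipy, OpenCV 4.12 (cv2) and the standard library are available. Lean on these libraries where they do the work, as an engineer would, in place of code of your own. Each camera call takes 0.05 s, during which the arm holds its last target. There are 200 camera calls.

### The job

Press the call button to fetch the painter, then show what comes next: point down at the pine cone casting with the fingertips just above its top (no more than 4 cm) and stay there for two seconds, then point in the same way at the squat jar of paint for two seconds and finish still pointing at it. Touch none of the castings or paint containers, do not bring the fingertips down over the wrong ones, and leave everything else on the bench where it is.

Things in the scene. Friction and masses are not known exactly. Their poses are not given: they have to be found in the camera images.
- call (a joint): travel of the call button: 0 released, 0.006 m fully down; a spring returns it, about 4 N fully down; it counts as pressed beyond 0.004 m
- call_top (a point): centre of the top of the call button: a white round button, 38 mm across, pressed straight down, on a grey box (110 x 85 x 35 mm) fixed to the bench; the point is 57 mm above the bench
- pinecone: bare white plaster casting of a pine cone, widest 66 mm across, covered in rows of small round scales, tapering to a blunt tip, 85 mm tall; loose (about 0.16 kg), upright on the 12 mm thick plywood drying board; origin at the centre of its underside, z up
- pinecone_top (a point): highest point of the pinecone casting, 85 mm above its underside, on its axis
- pear: bare white plaster casting of a pear, widest 68 mm, with a thin stem, 90 mm tall; loose (about 0.16 kg), upright on the 12 mm thick plywood drying board; origin at the centre of its underside, z up
- pear_top (a point): highest point of the pear casting, 90 mm above its underside, on its axis
- mushroom: bare white plaster casting of a mushroom, cap 70 mm wide on a 28 mm stalk, 70 mm tall; loose (about 0.16 kg), upright on the 12 mm thick plywood drying board; origin at the centre of its underside, z up
- mushroom_top (a point): highest point of the mushroom casting, 70 mm above its underside, on its axis
- jar: the squat jar: round, 64 mm wide, with a flat black lid as wide as itself (66 mm), 54 mm tall; closed paint container of amber glass, loose (about 0.15 kg), upright on the bench behind the board; origin at the centre of its underside, z up
- jar_top (a point): centre of the top of the cap or lid of this container, 54 mm above its underside
- tall: the tall round bottle: 44 mm wide, narrow black cap 25 mm wide, 102 mm tall; closed paint container of amber glass, loose (about 0.15 kg), upright on the bench behind the board; origin at the centre of its underside, z up
- tall_top (a point): centre of the top of the cap or lid of this container, 102 mm above its underside
- square: the square bottle: 44 x 44 mm, round black cap 30 mm wide, 78 mm tall; closed paint container of amber glass, loose (about 0.15 kg), upright on the bench behind the board; origin at the centre of its underside, z up
- square_top (a point): centre of the top of the cap or lid of this container, 78 mm above its underside
- brushpot: bystander: white pot of brushes, 80 mm wide, about 200 mm tall with the brushes, at the left; origin at the centre of its underside
- mixcup: bystander: empty white mixing cup, 60 mm wide, 45 mm tall, at the far right; origin at the centre of its underside
- tape: bystander: roll of yellow tape lying flat, 90 mm wide, 22 mm tall, at the right; origin at the centre of its underside
- knife: bystander: palette knife lying flat, 190 mm long, at the near left; origin near its middle
- sander: bystander: cork sanding block, 90 x 55 x 28 mm, at the back left; origin at the centre of its underside
Things that resemble listed ones, but are neither listed nor needed, are in the scene too. What is shaped like the jar but red is not meant. What is shaped like the pinecone but turquoise is not meant.

How it is judged:
On the way, in this order (a step that is already met when the one before it is completed fails the run):
1. the call button is pressed down (value of joint call above 0.004 m), for 0.05 s.
2. the tool point dwells just above the top of the pine cone casting (horizontal distance between the grasp point and pinecone_top below 0.03 m and z of the grasp point in the frame of pinecone_top between 0.018 and 0.065 m), for 1.8 s.
3. the tool point dwells just above the lid of the squat jar (horizontal distance between the grasp point and jar_top below 0.03 m and z of the grasp point in the frame of jar_top between 0.018 and 0.065 m), for 1.8 s.
At the end, for the whole second after the job is handed in: The TCP is within 30 mm horizontally of the middle of the squat jar's lid and 18 to 65 mm above it (fingertips up to about 45 mm over the lid), the call button is released (below 2 mm), and all castings and containers stand upright (within 0.1 rad) within 10 mm of where they began (all of step 3 and value of joint call below 0.002 m and distance of each of pinecone, pear, mushroom, jar, tall, square from where it was at the start of the episode below 0.01 m and angle between each of pinecone, pear, mushroom, jar, tall, square's own z axis and vertical below 0.1 rad); the robot touches nothing.
It fails at once if the robot touches a casting or a paint container (contact force between any of the fingers, the arm and pinecone above 0.3 N or contact force between any of the fingers, the arm and pear above 0.3 N or contact force between any of the fingers, the arm and mushroom above 0.3 N or contact force between any of the fingers, the arm and jar above 0.3 N or contact force between any of the fingers, the arm and tall above 0.3 N or contact force between any of the fingers, the arm and square above 0.3 N).
It fails at once if a casting or a paint container is shifted by more than 10 mm or lifted (distance of any of pinecone, pear, mushroom, jar, tall, square from where it was at the start of the episode above 0.01 m).
It fails at once if the tool points at a wrong casting or container: TCP within 20 mm horizontally of its top and less than 55 mm above it ((horizontal distance between the grasp point and pear_top below 0.02 m and z of the grasp point in the frame of pear_top between -0.05 and 0.055 m) or (horizontal distance between the grasp point and mushroom_top below 0.02 m and z of the grasp point in the frame of mushroom_top between -0.05 and 0.055 m) or (horizontal distance between the grasp point and tall_top below 0.02 m and z of the grasp point in the frame of tall_top between -0.05 and 0.055 m) or (horizontal distance between the grasp point and square_top below 0.02 m and z of the grasp point in the frame of square_top between -0.05 and 0.055 m)).
It fails at once if a bystander is moved by more than 20 mm (distance of any of brushpot, mixcup, tape, knife, sander from where it was at the start of the episode above 0.02 m).
It also fails if it takes over 58 s, if anything falls off the work surface, if the arm or the gripper's body presses on something with over 40 N, if the wrist force passes 120 N, or if a joint passes its speed limit or range.

## Working session

There is one attempt and no reset: what is moved stays moved. The work goes in short steps, Python scripts to look and compute and a tool call to move; the robot and the scene stay as the last step left them, time stands still between calls to the robot, and variables do not carry over. Pictures are saved under pics/ and viewed, at most 10 in all, crops included, and the job is handed in when it is done.

Besides the shell and the picture viewer there is one more tool, called as name(argument=value, ...) on one line, values as JSON. servo_tool: Moves the arm, as the interface text tells. Its arguments: {"type":"object","properties":{"commands":{"type":"array","items":{"type":"number","minimum":-1,"maximum":1}},"squeeze":{"type":"number"}},"required":["commands"]}

```bash
mkdir -p pics; cat > h.py <<'E'
import numpy as np, cv2
from cell import env
def back(cal,d,m):
    v,u=np.nonzero(m&(d>0)); z=d[v,u]; f=240/np.tan(np.radians(cal["fovy"])/2)
    P=np.c_[(u-cal["cx"])/f*z,(v-cal["cy"])/f*z,z]
    return P@np.array(cal["orientation"]).T+cal["xyz"],u,v
E
python3 - <<'E'
from h import *
s=env.get_state(); print(s["t"],s["tcp_pos"],np.round(s["eef_rot"],3).tolist(),s["opening"])
for c in ["top","side"]:
    im,d=env.snapshot(c); cal=env.get_calibration(c); print(c,cal)
    cv2.imwrite(f"pics/{c}0.png",im[:,:,::-1]); np.save(f"{c}_d.npy",d)
    for q in ["call_top","pinecone","pear","mushroom","jar","tall","square","brushpot","mixcup","tape"]:
        if c=="side" and q in("brushpot","mixcup","tape"): continue
        for r in env.masks_of(c,q)[:3]:
            P,u,v=back(cal,d,r["pixels"])
            if len(P)<5: continue
            z=np.percentile(P[:,2],98); T=P[P[:,2]>z-.012]
            col=im[r["pixels"]].mean(0).astype(int)
            print(q,round(r["p"],2),[int(x) for x in r["extent"]],"mid",np.round((np.percentile(P[:,:2],2,0)+np.percentile(P[:,:2],98,0))/2,3),"top",np.round(T.mean(0),3),"z",z.round(3),col)
E
```

```text
0.0 [ 0.1774238  -0.62477294  0.24015405] [[0.962, 0.273, -0.001], [0.273, -0.962, 0.002], [-0.0, -0.002, -1.0]] 0.08694018459979322
top {'fovy': 45.25064639927696, 'cx': 319.87026171233094, 'cy': 243.65362915170007, 'xyz': array([ 0.30591305, -0.02977719,  1.6593794 ]), 'orientation': array([[-0.01528015, -0.99026966,  0.13832033],
       [-0.99987402,  0.0157274 ,  0.002141  ],
       [-0.00429559, -0.13827019, -0.99038523]])}
call_top 0.27 [467, 228, 498, 259] mid [ 0.531 -0.492] top [ 0.532 -0.493  0.024] z 0.031 [245 232  97]
pinecone 0.79 [353, 226, 377, 248] mid [ 0.547 -0.156] top [ 0.547 -0.156  0.081] z 0.086 [ 65 172 163]
pinecone 0.65 [308, 243, 332, 265] mid [ 0.504 -0.019] top [ 0.505 -0.019  0.093] z 0.099 [212 204 191]
pear 0.69 [262, 244, 287, 267] mid [0.5   0.102] top [0.502 0.101 0.09 ] z 0.096 [159 149 136]
pear 0.59 [286, 188, 308, 215] mid [0.653 0.031] top [0.653 0.031 0.057] z 0.063 [40 36 36]
mushroom 0.91 [213, 249, 238, 272] mid [0.487 0.239] top [0.486 0.24  0.08 ] z 0.087 [181 170 156]
jar 0.93 [287, 189, 309, 214] mid [0.654 0.03 ] top [0.654 0.031 0.05
[... 2150 characters left out ...]
55] z 0.058 [57 38 20]
jar 0.68 [191, 267, 227, 301] mid [0.755 0.112] top [0.756 0.113 0.055] z 0.058 [151  17  11]
tall 0.8 [262, 189, 281, 225] mid [ 0.662 -0.107] top [ 0.662 -0.111  0.102] z 0.104 [119  71  15]
tall 0.44 [308, 274, 340, 305] mid [0.506 0.09 ] top [0.504 0.105 0.088] z 0.093 [144 135 120]
tall 0.3 [245, 291, 276, 322] mid [0.632 0.15 ] top [0.631 0.151 0.078] z 0.081 [107  62  12]
square 0.63 [250, 285, 277, 321] mid [0.632 0.15 ] top [0.631 0.151 0.078] z 0.081 [107  62  12]
square 0.48 [346, 164, 362, 176] mid [ 0.478 -0.27 ] top [ 0.478 -0.267  0.058] z 0.062 [215 211 197]
square 0.32 [306, 330, 341, 366] mid [0.49  0.243] top [0.489 0.244 0.077] z 0.082 [146 137 122]
```

```bash
python3 - <<'E'
import cv2,numpy as np
a=cv2.imread("pics/top0.png")[130:290,190:510]; b=cv2.imread("pics/side0.png")[140:380,170:490]
cv2.imwrite("pics/crop.png",np.vstack([cv2.resize(a,(600,300)),cv2.resize(b[:, :],(400,300)).copy() if 0 else np.pad(cv2.resize(b,(400,300)),((0,0),(0,200),(0,0)))]))
from h import *
d=np.load("top_d.npy"); cal=env.get_calibration("top")
P,u,v=back(cal,d,np.ones_like(d,bool))
k=(abs(P[:,0]-.478)<.09)&(abs(P[:,1]+.268)<.09)
for lo,hi in((.028,.045),(.05,.075)):
    m=k&(P[:,2]>lo)&(P[:,2]<hi); Q=P[m]; print(m.sum(),Q.min(0).round(3),Q.max(0).round(3),Q.mean(0).round(3),u[m].mean(),v[m].mean())
E
```

```text
877 [ 0.44  -0.315  0.028] [ 0.563 -0.18   0.045] [ 0.502 -0.267  0.036] 404.9236031927024 252.98631698973773
198 [ 0.452 -0.295  0.05 ] [ 0.555 -0.178  0.066] [ 0.481 -0.264  0.057] 405.0 259.54040404040404
```

View pics/crop.png

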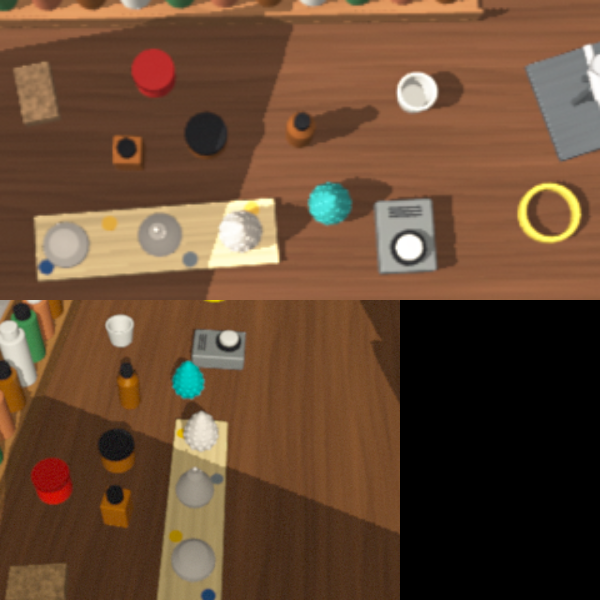

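View pics/top0.png

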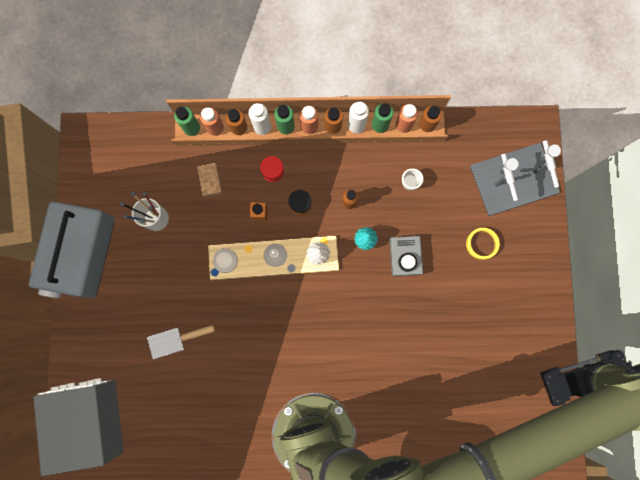

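Choices: the pine cone could be the white one at (319,254) or the turquoise one at (365,238), and I take the white. The jar could be the black-lidded amber one at (298,201) or the red one at (271,168), and I take the amber. The crop confirms both. The button is at about (408,262), world (0.478, -0.268, 0.057). The measured heights match the listed ones.

servo_tool(commands=[0, 0.13, -0.087, 0.03, 0, 0, 0, 0, 0.13, -0.087, 0.03, 0, 0, 0, 0, 0.13, -0.087, 0.03, 0, 0, 0, 0, 0.13, -0.087, 0.03, 0, 0, 0, 0, 0.13, -0.087, 0.03, 0, 0, 0, 0, 0.13, -0.087, 0.03, 0, 0, 0, 0, 0.13, -0.087, 0.03, 0, 0, 0, 0, 0.13, -0.087, 0.03, 0, 0, 0, 0, 0.13, -0.087, 0.03, 0, 0, 0, 0, 0.13, -0.087, 0.03, 0, 0, 0])

```text
t: 1.95
tcp_pos: [0.3301, -0.4457, 0.1963]
eef_rot: [[0.962, 0.273, 0.0], [0.273, -0.962, -0.0], [0.0, 0.0, -1.0]]
wrist_force: [-1.1, -0.7, 0.1]
opening: 0.0148
grip_force: 0.0
```

servo_tool(commands=[0, 0.13, -0.087, 0.03, 0, 0, 0, 0, 0.13, -0.087, 0.03, 0, 0, 0, 0, 0.13, -0.087, 0.03, 0, 0, 0, 0, 0.13, -0.087, 0.03, 0, 0, 0, 0, 0.13, -0.087, 0.03, 0, 0, 0, 0, 0.13, -0.087, 0.03, 0, 0, 0, 0, 0.13, -0.087, 0.03, 0, 0, 0, 0, 0.13, -0.087, 0.03, 0, 0, 0, 0, 0.13, -0.087, 0.03, 0, 0, 0, 0, 0, 0, 0, 0, 0, 0])

```text
t: 2.95
tcp_pos: [0.4684, -0.2817, 0.1554]
eef_rot: [[0.96, 0.279, 0.001], [0.279, -0.96, 0.002], [0.001, -0.002, -1.0]]
wrist_force: [-0.0, -0.7, 0.2]
opening: 0.0004
grip_force: 0.0
```

```bash
python3 - <<'E'
from h import *
print(env.get_state()["tcp_pos"])
cal=env.get_calibration("wrist"); im,d=env.snapshot("wrist"); cv2.imwrite("pics/w1.png",im[:,:,::-1])
P,u,v=back(cal,d,np.ones_like(d,bool))
m=(np.hypot(P[:,0]-.478,P[:,1]+.268)<.045)&(P[:,2]>.05)&(P[:,2]<.065)
Q=P[m]; print(m.sum(),((Q.min(0)+Q.max(0))/2).round(4),np.ptp(Q,0).round(3),np.median(Q[:,2]),u[m].mean(),v[m].mean())
for q in["pinecone","jar"]:
  for r in env.masks_of("wrist",q)[:2]:
    P,_,_=back(cal,d,r["pixels"]); print(q,r["p"],np.median(P,0),im[r["pixels"]].mean(0))
E
```

```text
[ 0.46840874 -0.28170117  0.15538444]
1840 [ 0.4766 -0.2725  0.0546] [0.037 0.037 0.009] 0.05703198804346574 311.79021739130434 231.86141304347825
pinecone 0.94 [ 0.54822034 -0.16881052  0.06116375] [ 59.42992773 139.61286666 131.8009069 ]
pinecone 0.66 [ 0.50892627 -0.04780281  0.04624167] [126.68778696 120.0486685  109.64585246]
jar 0.68 [ 0.47799139 -0.27187494  0.05701711] [239.81028939 239.31350482 237.15380493]
```

View pics/w1.png

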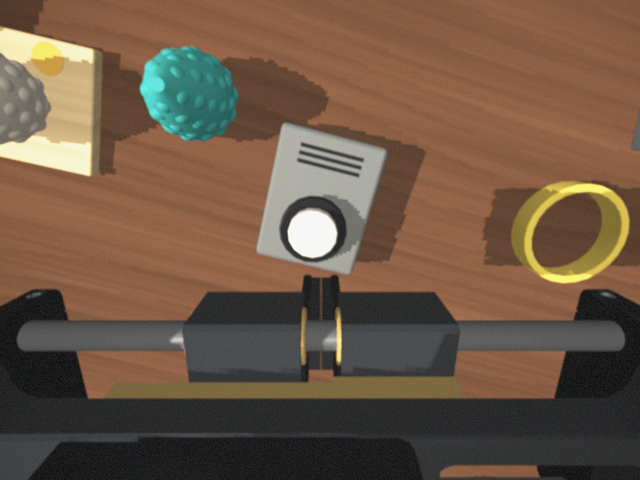

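The button sits just ahead of the fingers at pixel (312,232), world (0.477, -0.272, 0.057). The turquoise cone at (190,93) is clear of them.

servo_tool(commands=[0, 0.08, -0.054, 0.1, 0, 0, 0, 0, 0, 0, 0.1, 0, 0, 0, 0, 0, 0, 0.1, 0, 0, 0, 0, 0, 0, 0.1, 0, 0, 0, 0, 0, 0, 0.1, 0, 0, 0, 0, 0, 0, 0.03, 0, 0, 0, 0, 0, 0, 0.03, 0, 0, 0, 0, 0, 0, 0.015, 0, 0, 0, 0, 0, 0, 0, 0, 0, 0, 0, 0, 0, 0, 0, 0, 0])

```text
t: 4.1
tcp_pos: [0.4757, -0.2748, 0.0703]
eef_rot: [[0.962, 0.273, 0.0], [0.273, -0.962, -0.001], [-0.0, 0.001, -1.0]]
wrist_force: [-2.6, -0.0, 4.6]
opening: 0.0006
grip_force: 1.9
```

servo_tool(commands=[0, 0, 0, 0.015, 0, 0, 0, 0, 0, 0, 0, 0, 0, 0, 0, 0, 0, 0, 0, 0, 0])

```text
t: 4.4
tcp_pos: [0.4758, -0.2749, 0.0699]
eef_rot: [[0.962, 0.273, 0.0], [0.273, -0.962, -0.001], [-0.0, 0.001, -1.0]]
wrist_force: [-7.1, 2.8, 16.9]
opening: 0.0005
grip_force: 8.7
```

servo_tool(commands=[0, 0, 0, -0.1, 0, 0, 0, 0, 0, 0, -0.15, 0, 0, 0, 0, 0, 0, -0.2, 0, 0, 0, 0, 0, 0, -0.2, 0, 0, 0, 0, 0, 0, -0.2, 0, 0, 0, 0, 0, 0, 0, 0, 0, 0])

```text
t: 5.0
tcp_pos: [0.4787, -0.2756, 0.1999]
eef_rot: [[0.962, 0.274, 0.009], [0.274, -0.962, -0.005], [0.007, 0.007, -1.0]]
wrist_force: [0.3, 0.0, 1.3]
opening: 0.0005
grip_force: 0.0
```

servo_tool(commands=[0, 0.066, -0.16, 0, 0, 0, 0, 0, 0.066, -0.16, 0, 0, 0, 0, 0, 0.066, -0.16, 0, 0, 0, 0, 0, 0.066, -0.16, 0, 0, 0, 0, 0, 0.066, -0.16, 0, 0, 0, 0, 0, 0.066, -0.16, 0, 0, 0, 0, 0, 0.066, -0.16, 0, 0, 0, 0, 0, 0.066, -0.16, 0, 0, 0, 0, 0, 0, 0, 0, 0, 0, 0, 0, 0, 0, 0, 0, 0, 0])

```text
t: 6.0
tcp_pos: [0.4993, -0.0677, 0.1944]
eef_rot: [[0.961, 0.275, 0.0], [0.275, -0.961, -0.0], [-0.0, 0.0, -1.0]]
wrist_force: [0.5, -0.4, -0.3]
opening: 0.0002
grip_force: 0.0
```

```bash
python3 - <<'E'
from h import *
print(env.get_state()["tcp_pos"])
cal=env.get_calibration("wrist"); im,d=env.snapshot("wrist"); cv2.imwrite("pics/w2.png",im[:,:,::-1])
for q in["pinecone","jar"]:
  for r in env.masks_of("wrist",q)[:3]:
    P,_,_=back(cal,d,r["pixels"]); z=np.percentile(P[:,2],99); T=P[P[:,2]>z-.012]; print(q,r["p"],r["extent"],((np.percentile(T,2,0)+np.percentile(T,98,0))/2).round(3),z,im[r["pixels"]].mean(0))
E
```

```text
[ 0.49932737 -0.06770339  0.19441365]
pinecone 0.9 [233.9, 172.7, 309.7, 243.0] [ 0.506 -0.021  0.092] 0.09752968008552702 [195.08761999 187.78956436 175.12404627]
pinecone 0.9 [391.2, 168.1, 465.4, 236.7] [ 0.548 -0.157  0.08 ] 0.0853813179881223 [ 77.44411474 188.47428289 178.39713155]
pinecone 0.63 [86.3, 133.4, 178.5, 213.1] [0.502 0.1   0.096] 0.10130360294235144 [152.12884361 143.86757216 131.47179777]
jar 0.92 [209.9, 2.1, 296.7, 60.6] [0.642 0.027 0.051] 0.055964877765108 [48.55353902 44.76724138 42.88588929]
```

View pics/w2.png

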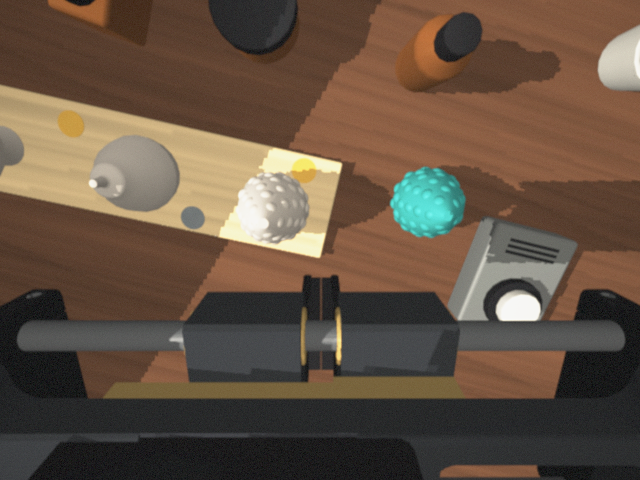

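The white cone is at (271,207), world (0.506, -0.019), with its top at 0.097. The turquoise one is at (428,202), and the pear at (135,173) is 12 cm away.

servo_tool(commands=[0, 0.033, -0.075, 0, 0, 0, 0, 0, 0.033, -0.075, 0, 0, 0, 0, 0, 0.033, -0.075, 0, 0, 0, 0, 0, 0.033, -0.075, 0, 0, 0, 0, 0, 0, 0, 0.09, 0, 0, 0, 0, 0, 0, 0.09, 0, 0, 0, 0, 0, 0, 0.09, 0, 0, 0, 0, 0, 0, 0.09, 0, 0, 0, 0, 0, 0, 0, 0, 0, 0, 0, 0, 0, 0, 0, 0, 0])

```text
t: 7.15
tcp_pos: [0.5057, -0.0196, 0.1402]
eef_rot: [[0.962, 0.273, -0.001], [0.273, -0.962, 0.0], [-0.001, -0.001, -1.0]]
wrist_force: [-0.3, -0.4, 0.5]
opening: 0.0004
grip_force: 0.0
```

servo_tool(commands=[0, 0, 0, 0, 0, 0, 0, 0, 0, 0, 0, 0, 0, 0, 0, 0, 0, 0, 0, 0, 0, 0, 0, 0, 0, 0, 0, 0, 0, 0, 0, 0, 0, 0, 0, 0, 0, 0, 0, 0, 0, 0, 0, 0, 0, 0, 0, 0, 0, 0, 0, 0, 0, 0, 0, 0, 0, 0, 0, 0, 0, 0, 0, 0, 0, 0, 0, 0, 0, 0])

```text
t: 8.15
tcp_pos: [0.506, -0.0194, 0.1407]
eef_rot: [[0.962, 0.273, -0.0], [0.273, -0.962, -0.0], [-0.0, 0.0, -1.0]]
wrist_force: [-0.1, -0.3, 0.4]
opening: 0.0004
grip_force: 0.0
```

servo_tool(commands=[0, 0, 0, 0, 0, 0, 0, 0, 0, 0, 0, 0, 0, 0, 0, 0, 0, 0, 0, 0, 0, 0, 0, 0, 0, 0, 0, 0, 0, 0, 0, 0, 0, 0, 0, 0, 0, 0, 0, 0, 0, 0, 0, 0, 0, 0, 0, 0, 0, 0, 0, 0, 0, 0, 0, 0, 0, 0, 0, 0, 0, 0, 0, 0, 0, 0, 0, 0, 0, 0])

```text
t: 9.15
tcp_pos: [0.506, -0.0194, 0.1407]
eef_rot: [[0.962, 0.273, -0.0], [0.273, -0.962, -0.0], [-0.0, 0.0, -1.0]]
wrist_force: [-0.2, 0.5, -0.4]
opening: 0.0003
grip_force: 0.0
```

servo_tool(commands=[0, 0, 0, 0, 0, 0, 0, 0, 0, 0, 0, 0, 0, 0, 0, 0, 0, 0, 0, 0, 0, 0, 0, 0, -0.12, 0, 0, 0, 0, 0, 0, -0.12, 0, 0, 0, 0, 0, 0, -0.12, 0, 0, 0, 0, 0, 0, 0, 0, 0, 0])

```text
t: 9.85
tcp_pos: [0.5077, -0.0194, 0.1972]
eef_rot: [[0.962, 0.273, 0.005], [0.273, -0.962, -0.001], [0.004, 0.002, -1.0]]
wrist_force: [-0.1, 0.9, -0.4]
opening: 0.0008
grip_force: 0.0
```

servo_tool(commands=[0, 0.13, -0.007, 0, 0, 0, 0, 0, 0.13, -0.007, 0, 0, 0, 0, 0, 0.13, -0.007, 0, 0, 0, 0, 0, 0.13, -0.007, 0, 0, 0, 0, 0, 0.13, -0.007, 0, 0, 0, 0, 0, 0, 0, 0, 0, 0, 0])

```text
t: 10.45
tcp_pos: [0.5994, 0.0135, 0.1933]
eef_rot: [[0.962, 0.275, -0.001], [0.275, -0.962, 0.002], [-0.0, -0.002, -1.0]]
wrist_force: [-0.2, -0.2, -0.5]
opening: 0.0005
grip_force: 0.0
```

```bash
python3 - <<'E'
from h import *
print(env.get_state()["tcp_pos"])
cal=env.get_calibration("wrist"); im,d=env.snapshot("wrist"); cv2.imwrite("pics/w3.png",im[:,:,::-1])
for r in env.masks_of("wrist","jar")[:3]:
    P,_,_=back(cal,d,r["pixels"]); z=np.percentile(P[:,2],99); T=P[P[:,2]>z-.008]; print(r["p"],r["extent"],((np.percentile(T,1,0)+np.percentile(T,99,0))/2).round(3),np.ptp(T,0),z,im[r["pixels"]].mean(0))
E
```

```text
[0.59940511 0.01354701 0.19325257]
0.85 [209.2, 0.0, 300.2, 65.7] [0.742 0.108 0.053] [0.04184215 0.06428416 0.00899087] 0.05589931344001242 [184.21730427  58.4363879   55.79959964]
0.61 [283.1, 124.2, 359.7, 202.0] [0.656 0.03  0.054] [0.06486409 0.06381639 0.00616332] 0.055823114374287754 [51.23298539 50.24947808 50.67056367]
```

View pics/w3.png

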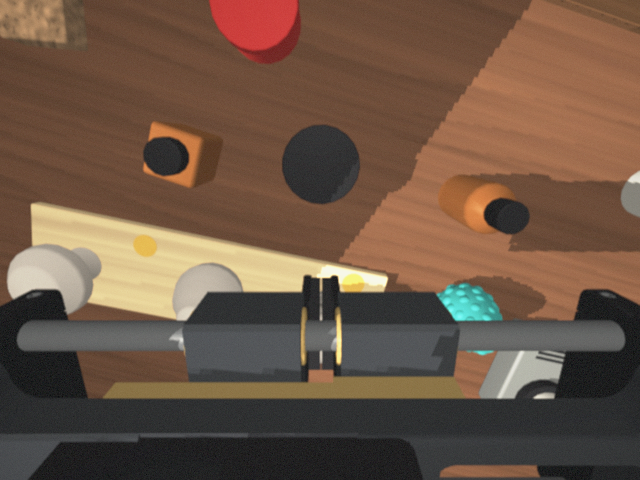

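The black lid is at (320,164), world (0.656, 0.030, 0.054), straight ahead. The red jar is at (256,25).

servo_tool(commands=[0, 0.13, 0, 0, 0, 0, 0, 0, 0.13, 0, 0, 0, 0, 0, 0, 0.13, 0, 0, 0, 0, 0, 0, 0, 0, 0.13, 0, 0, 0, 0, 0, 0, 0.13, 0, 0, 0, 0, 0, 0, 0.13, 0, 0, 0, 0, 0, 0, 0.13, 0, 0, 0, 0, 0, 0, 0.13, 0, 0, 0, 0, 0, 0, 0, 0, 0, 0, 0, 0, 0, 0, 0, 0, 0])

```text
t: 11.55
tcp_pos: [0.654, 0.0277, 0.0973]
eef_rot: [[0.962, 0.273, -0.001], [0.273, -0.962, -0.0], [-0.001, 0.0, -1.0]]
wrist_force: [0.5, 0.4, -0.3]
opening: 0.0003
grip_force: 0.0
```

servo_tool(commands=[0, 0, 0, 0, 0, 0, 0, 0, 0, 0, 0, 0, 0, 0, 0, 0, 0, 0, 0, 0, 0, 0, 0, 0, 0, 0, 0, 0, 0, 0, 0, 0, 0, 0, 0, 0, 0, 0, 0, 0, 0, 0, 0, 0, 0, 0, 0, 0, 0, 0, 0, 0, 0, 0, 0, 0, 0, 0, 0, 0, 0, 0, 0, 0, 0, 0, 0, 0, 0, 0])

```text
t: 12.55
tcp_pos: [0.6546, 0.0283, 0.0972]
eef_rot: [[0.962, 0.273, -0.0], [0.273, -0.962, -0.0], [-0.0, 0.0, -1.0]]
wrist_force: [-0.7, 0.9, -0.6]
opening: 0.0006
grip_force: 0.0
```

servo_tool(commands=[0, 0, 0, 0, 0, 0, 0, 0, 0, 0, 0, 0, 0, 0, 0, 0, 0, 0, 0, 0, 0, 0, 0, 0, 0, 0, 0, 0, 0, 0, 0, 0, 0, 0, 0, 0, 0, 0, 0, 0, 0, 0, 0, 0, 0, 0, 0, 0, 0, 0, 0, 0, 0, 0, 0, 0, 0, 0, 0, 0, 0, 0, 0, 0, 0, 0, 0, 0, 0, 0])

```text
t: 13.55
tcp_pos: [0.6546, 0.0283, 0.0972]
eef_rot: [[0.962, 0.273, -0.0], [0.273, -0.962, -0.0], [-0.0, 0.0, -1.0]]
wrist_force: [0.4, -0.6, 0.3]
opening: 0.0006
grip_force: 0.0
```

servo_tool(commands=[0, 0, 0, 0, 0, 0, 0, 0, 0, 0, 0, 0, 0, 0, 0, 0, 0, 0, 0, 0, 0, 0, 0, 0, 0, 0, 0, 0])

```text
t: 13.95
tcp_pos: [0.6547, 0.0282, 0.0972]
eef_rot: [[0.962, 0.273, -0.0], [0.273, -0.962, -0.0], [-0.0, 0.0, -1.0]]
wrist_force: [0.7, 0.6, 0.2]
opening: 0.0002
grip_force: 0.0
```

```bash
python3 -c "
from cell import env
print(env.sign_off())"
```

```text
the job is handed in; nothing more can be done
None
```

I pressed the call button, pointed at the white pine cone for over 2 s, then pointed at the amber squat jar for over 2 s and handed in still pointing at it. Fingertips were about 2.5 cm above each top and I felt no contact there; the hand-in returned no verdict.

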